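Roll the brass tube onto the marked line

ROBOT

A 6-joint arm with a two-finger parallel gripper is mounted at the origin on a cart in front of the work surface, level with it; the furniture and walls round the work are solid. World frame = base frame: x ahead of the robot, y to its left, z up, the work surface at z = 0. Lengths are in m, angles in rad, forces in N, time in s.
With the tool pointing down it reaches from about 0.4 to 0.925 m from the base axis. Payload 12.5 kg.
Tool frame: the origin (TCP) lies where the fingers leave the gripper's body, on its centre line; the fingertips stand 78 mm ahead of it and the grasp point (between the pads) lies 59 mm ahead of it; z points along the fingers, y is the line along which they close (so a half turn about z gives the same grasp; the last joint's range is limited). The gripper opens to 95 mm and grips with 3 to 60 N. Pads are 20 mm wide; open, the fingers measure 119 mm over their backs; the gripper's body (75 mm by 180 mm) begins 59 mm behind the grasp point.
Start: joints at [-1.304, 0.491, 1.559, -0, 1.092, -0.106], TCP at [0.228, -0.582, 0.292] pointing down, gripper open.
Joint ranges: [-3.1, 3.1], [-0.84, 2.19], [0.05, 2.79], [-1.13, 4.28], [0.06, 2.93], [-2.69, 2.69]. Speed limits (rad/s): [2.22, 2.22, 2.79, 3.14, 3.14, 3.14].

INTERFACE

Orientations are given as a unit quaternion [w, x, y, z].
In Python, from rig import arm, snapshot gives the robot as it stands. The module is installed in compiled form; this text tells all that it offers.
- The arm moves only by the tool arm_command, never from a script. Its arguments are lists of equal length, an entry for each row: "fingers": the opening, from 0 (shut) to 1 (fully open); "translation": the shift along the tool's x, y, z scaled (see below), a list of three; "rot": the turn, a rotation vector about the tool's x, y, z scaled (see below), a list of three. A call has 1 to 5 rows; each row is the pose to reach, as a shift and turn from the pose commanded when the call began, along the tool's axes at that moment; what a row does not reach only later rows make up. The controller multiplies each number of a shift by 0.3 m and each number of a turn by 120 degrees. A row lasts 1/10 s, in which the tool goes at most 50 mm and 8.59 degrees, less where a joint would pass 70% of its speed; a pose out of reach is approached as far as the arm can. A call with a number of a shift or a turn outside -1 to 1 is refused whole. A call with a gripper value outside its range is refused whole. The fingers move at their own pace and stop on an object; "grip_force" is the grip in N (left out, the last holds). Time passes only in rows, so rows that repeat a pose let the fingers close. It gives the time, the measured TCP pose, the force, the opening and the grip force at its end, in the units of the state.
- arm.read_state(): the state, without advancing time (a new reading comes with each control period).
- snapshot(name): name is "scene" or "top"; returns a dict with "frame" (420x560x3 uint8, blue, green, red), "intrinsics" (3x3 intrinsics, pixels), "R" (3x3) and "t" (3): a world point X has camera coordinates R X + t. Camera axes: x right, y down, z forward; pixel columns grow to the right and rows downward; lengths in m; the calibration is good to about 2 mm. A picture is of the moment at which its call begins. There is no depth.
- arm.close_job(): hands the job in; it is judged then, once.
The state is a dict: "clock": time; "q": joint angles; "qvel": joint speeds; "effort": joint torques, N m; "tool_pos": TCP position; "eef_rot": TCP orientation; "wrist_force": force on the tool from outside, world axes, zero at the start; "ft_torque": the same for the moment, N m; "width": finger opening in m; "finger_force": force on a finger pad.
Only numpy, scipy, OpenCV 4.12 (cv2) and the standard library are available. Lean on these libraries where they do the work, as an engineer would, in place of code of your own. Each camera call takes 0.05 s, during which the arm holds its last target. There are 200 camera calls.

TASK

Get the brass tube ready for marking off: with a fingertip on its top, push it sideways so that it rolls over the marking-out board and comes to lie still along the white line, centred on it and between its two end ticks. Roll it, do not slide it, pick it up or carry it, and leave the aluminium tube and everything else where it is.

Things in the scene. Friction and masses are not known exactly. Their poses are not given: they have to be found in the camera images.
- brass_tube: yellow brass tube, 0.14 to 0.28 kg, lying on the board 60 to 90 mm from the white line, on its near or far side; 100 mm long, 28 mm diameter, a thin black stripe along it starts uppermost. Origin at its middle on the axis, 14 mm above the board; own y along the tube (level), own z through the stripe, turning as it rolls. Starts within 5 degrees of parallel to the line. Slight rolling resistance: stays where left.
- alu_tube: aluminium tube (silver) on the board, 60 to 90 mm from the line on the other side of it than the brass one; 100 mm long, 28 mm diameter, a thin black stripe along it starts uppermost. Origin at its middle on the axis, 14 mm above the board; own y along the tube (level), own z through the stripe, turning as it rolls. Starts within 5 degrees of parallel to the line. Not to be moved.
- board: flat marking-out board fixed to the desk, 250 mm (own x) by 270 mm (own y) by 9 mm thick, green top; the white line runs over its middle along own y. Origin at the centre of its underside.
- line (a point): middle of the white line, on the board's top face (9 mm above the desk). Its y axis runs along the line, its x axis across it (away from the robot), z up. The line is 3 mm wide and 180 mm long with a short crosswise tick at each end.
- eraser: blue and white eraser 22x47x12 mm lying on the board near its left edge; origin at the centre of its underside. Leave alone.
- battery_box: block battery 26x50x17 mm lying on the board near its right edge; origin at the centre of its underside. Leave alone.
- usb_stick: dark USB stick 18x56x9 mm lying on the board near its left edge; origin at the centre of its underside. Leave alone.
- masking_tape: roll of masking tape, 104 mm across, 25 mm high, lying on the desk left of the board; origin at the centre of its underside. Leave alone.
- mug: white dotted mug 93 mm high standing on the desk right of the board; origin at the centre of its underside. Leave alone.
- glue_bottle: small glue bottle 28 mm across, 94 mm high, standing on the desk at the right; origin at the centre of its underside. Leave alone.
Mind the look-alikes: they are no part of the job. There is more than one size of the brass_tube; the one meant has the size given above.

How it is judged:
On the way:
1. the brass tube has rolled half over (its stripe faces down) before it reaches the line (angle between brass_tube's own z axis and vertical above 2.2 rad and (x of brass_tube in the frame of line below -0.01 m or x of brass_tube in the frame of line above 0.01 m) and z of brass_tube in the frame of line below 0.02 m).
At the end, for the whole second after the job is handed in: the brass tube lies still on the board, its middle within 5 mm of the white line sideways and within 40 mm of the line's middle lengthways, its axis within 7 degrees of the line (x of brass_tube in the frame of line between -0.005 and 0.005 m and y of brass_tube in the frame of line between -0.04 and 0.04 m and angle between the y axis of brass_tube and the y axis of line, either way round below 0.12 rad and z of brass_tube in the frame of line below 0.018 m and linear speed of brass_tube below 0.01 m/s and angular speed of brass_tube below 0.5 rad/s); the robot touches nothing.
It fails at once if the brass tube is lifted more than 8 mm off the board (z of brass_tube in the frame of line above 0.022 m).
It fails at once if the aluminium tube is moved more than 15 mm (distance of alu_tube from where it was at the start of the episode above 0.015 m).
It fails at once if another thing is moved more than 15 mm (distance of any of eraser, battery_box, usb_stick, masking_tape, mug, glue_bottle from where it was at the start of the episode above 0.015 m).
It also fails if it takes over 58 s, if anything falls off the work surface, if the arm or the gripper's body presses on something with over 40 N, if the wrist force passes 120 N, or if a joint passes its speed limit or range.

## Working session

There is one attempt and no reset: what is moved stays moved. The work goes in short steps, Python scripts to look and compute and a tool call to move; the robot and the scene stay as the last step left them, time stands still between calls to the robot, and variables do not carry over. Pictures are saved under pics/ and viewed, at most 10 in all, crops included, and the job is handed in when it is done.

Besides the shell and the picture viewer there is one more tool, called as name(argument=value, ...), one argument or row to a line, values as JSON. arm_command: Moves the arm, as the interface text tells. Shifts and turns lie within -1 to 1; 1 stands for 0.3 m of shift or 120 degrees of turn. Its arguments: {"type":"object","properties":{"fingers":{"type":"array"},"translation":{"type":"array"},"rot":{"type":"array"},"grip_force":{"type":"number"}},"required":["fingers","translation","rot"]}

```bash
mkdir -p pics; cat > h.py <<'E'
import numpy as np, cv2
from rig import arm, snapshot
def ray(s,px,z):
    K,R,t=np.array(s['intrinsics']),np.array(s['R']),np.array(s['t'])
    d=R.T@np.linalg.solve(K,[px[0],px[1],1.]); c=-R.T@t
    return c+d*(z-c[2])/d[2]
E
python3 - <<'E'
from h import *
for n in("scene","top"):
    s=snapshot(n); cv2.imwrite(f"pics/{n}0.png",s['frame']); print(n,-np.array(s['R']).T@s['t'])
st=arm.read_state(); print({k:np.round(v,3) for k,v in st.items()})
E
```

```text
scene [0.0997351  0.67683788 0.74960664]
top [0.37072075 0.11313023 1.30826904]
{'clock': np.float64(0.1), 'q': array([-1.304,  0.491,  1.559,  0.   ,  1.092, -0.106]), 'qvel': array([-0.   ,  0.001, -0.002,  0.   , -0.001, -0.001]), 'effort': array([ 3.0000e-03, -6.1362e+01, -2.5861e+01,  6.9000e-02,  4.7000e-02,
       -0.0000e+00]), 'tool_pos': array([ 0.228, -0.582,  0.292]), 'eef_rot': array([-0.   ,  0.983,  0.185, -0.   ]), 'wrist_force': array([-0.381,  0.707, -0.458]), 'ft_torque': array([-0.012,  0.064, -0.029]), 'finger_force': np.float64(0.0), 'width': np.float64(0.095)}
```

View pics/top0.png

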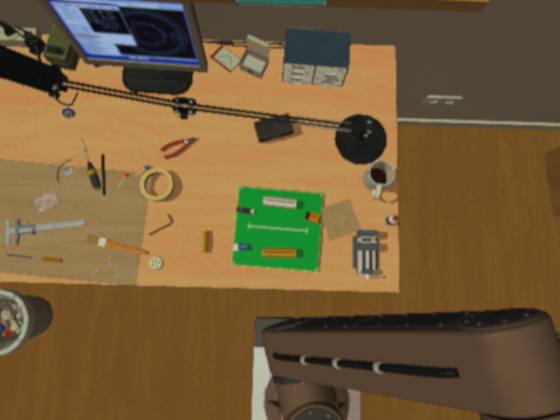

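View pics/scene0.png

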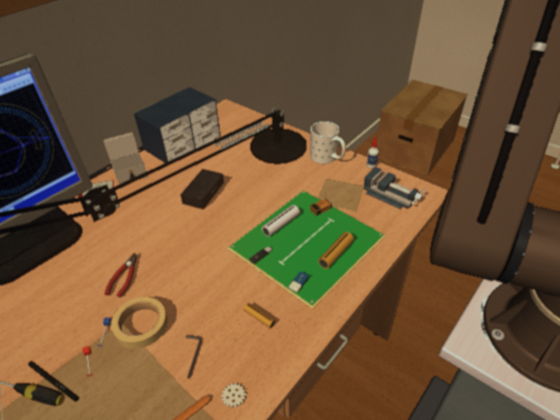

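The top view shows the brass tube at about (279,253), on the near side of the line (248–308, 229). The aluminium tube is on the far side at (280,202). The small look-alike lies off the board at (205,240). Next I'll measure both views.

```bash
cat >> h.py <<'E'
def blob(img,lo,hi,roi,hsv=True):
    x0,y0,x1,y1=roi; c=img[y0:y1,x0:x1]
    m=cv2.inRange(cv2.cvtColor(c,cv2.COLOR_BGR2HSV),lo,hi)
    m=cv2.morphologyEx(m,cv2.MORPH_CLOSE,np.ones((3,3)))
    cs=cv2.findContours(m,cv2.RETR_EXTERNAL,cv2.CHAIN_APPROX_NONE)[0]
    k=max(cs,key=cv2.contourArea); r=cv2.minAreaRect(k)
    b=cv2.boxPoints(r)+[x0,y0]
    if np.linalg.norm(b[0]-b[1])<np.linalg.norm(b[1]-b[2]): b=np.roll(b,-1,axis=0)
    return (b[0]+b[3])/2,(b[1]+b[2])/2,r   # ends of long axis
ROI={'top':dict(br=(255,243,305,263),ln=(244,222,314,236)),'scene':dict(br=(312,225,362,275),ln=(272,212,340,270))}
def measure(names=('top','scene'),rois=ROI,what=('ln','br')):
    for n in names:
        s=snapshot(n)
        for w in what:
            if w=='br': a,b,r=blob(s['frame'],(5,100,40),(30,255,255),rois[n]['br']); z=.023
            else: a,b,r=blob(s['frame'],(0,0,120),(180,140,255),rois[n]['ln']); z=.009
            A,B=ray(s,a,z),ray(s,b,z); d=B-A; d=d*np.sign(d[1])
            print(n,w,np.round(((A+B)/2)[:2],4),'len',np.round(np.hypot(*d[:2]),4),'yaw of y axis deg',np.round(np.degrees(np.arctan2(-d[0],d[1])),2),np.round(a),np.round(b),np.round(r[1],1))
E
python3 - <<'E'
from h import *
measure()
a=cv2.imread('pics/top0.png')[180:275,225:330]; b=cv2.imread('pics/scene0.png')[185:305,225:390]
cv2.imwrite('pics/c.png',np.hstack([cv2.resize(a,(400,362)),cv2.resize(b,(400,362))]))
E
```

```text
top ln [0.5089 0.0968] len 0.1893 yaw of y axis deg -3.25 [247. 225.] [308. 230.] [61.2  6.1]
top br [0.4329 0.092 ] len 0.1001 yaw of y axis deg 1.56 [262. 252.] [295. 252.] [ 8. 33.]
scene ln [0.5819 0.0807] len 0.0625 yaw of y axis deg -52.16 [272. 222.] [298. 222.] [19. 26.]
scene br [0.4289 0.0898] len 0.1166 yaw of y axis deg 0.21 [322. 265.] [351. 234.] [12.8 42.6]
```

View pics/c.png

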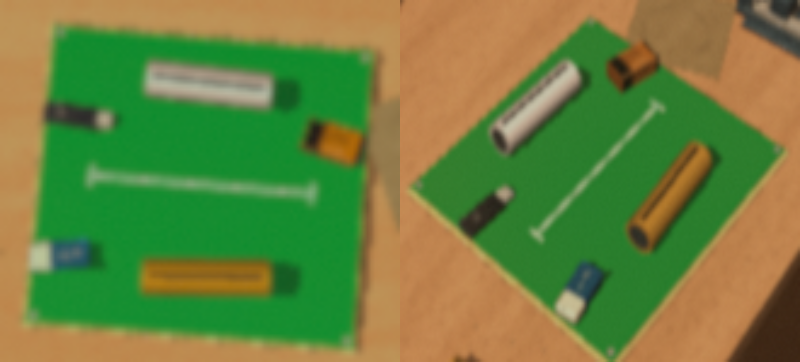

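The crops show the brass and aluminium tubes with their stripes up. The line ends are at crop (90,176) and (312,193) in the left picture. The line rectangle was thrown off by the ticks, so I'll fit the line properly.

```bash
cat >> h.py <<'E'
def fit(s,poly,lo,hi,z):
    """fitLine to a colour mask inside polygon, ground points at height z -> centre of extent, yaw, length"""
    f=s['frame']; m=np.zeros(f.shape[:2],np.uint8); cv2.fillPoly(m,[np.int32(poly)],255)
    m&=cv2.inRange(cv2.cvtColor(f,cv2.COLOR_BGR2HSV),lo,hi)
    v,u=np.nonzero(m); P=np.float32([ray(s,p,z)[:2] for p in zip(u,v)])
    dx,dy,x,y=cv2.fitLine(P,cv2.DIST_L2,0,.001,.001).ravel(); d=np.array([dx,dy])*np.sign(dy); 
    q=(P-[x,y])@d; c=np.array([x,y])+d*(q.max()+q.min())/2
    return c,np.degrees(np.arctan2(-d[0],d[1])),np.ptp(q),P.mean(0)
E
python3 - <<'E'
from h import *
W=((0,0,110),(180,110,255)); B=((5,100,40),(28,255,255))
t=snapshot('top'); s=snapshot('scene')
for n,sn,pl,pb,pa in(('top',t,[(245,221),(311,224),(311,237),(245,234)],[(255,243),(305,243),(305,263),(255,263)],0),
  ('scene',s,[(275,264),(326,214),(337,220),(285,268)],[(310,260),(345,225),(360,235),(335,275)],0)):
    for w,p,c,z in(('ln',pl,W,.009),('br',pb,B,.023)):
        o=fit(sn,p,*c,z); print(n,w,[np.round(x,4) for x in o])
E
```

```text
top ln [array([0.5076, 0.0969], dtype=float32), np.float32(-3.0044), np.float32(0.1836), array([0.5077, 0.0981], dtype=float32)]
top br [array([0.4314, 0.092 ], dtype=float32), np.float32(1.1787), np.float32(0.1001), array([0.4314, 0.0915], dtype=float32)]
scene ln [array([0.5043, 0.0971], dtype=float32), np.float32(-3.1025), np.float32(0.1858), array([0.5046, 0.1021], dtype=float32)]
scene br [array([0.4288, 0.0904], dtype=float32), np.float32(1.863), np.float32(0.12), array([0.4288, 0.0903], dtype=float32)]
```

arm_command(
  fingers=[0.42,0.42,0.42,0.42,0.42],
  translation=[
    [0.2,-0.08,0.03],
    [0.4,-0.15,0.06],
    [0.6,-0.23,0.1],
    [0.8,-0.3,0.13],
    [0.84,-0.32,0.13],
  ],
  rot=[
    [0,0,0.04],
    [0,0,0.08],
    [0,0,0.12],
    [0,0,0.167],
    [0,0,0.167],
  ],
  grip_force=10,
)

```text
clock: 0.8
tool_pos: [0.4121, -0.4146, 0.2557]
eef_rot: [0.0, 1.0, 0.01, 0.0]
wrist_force: [1.2, -1.2, 0.0]
width: 0.0607
finger_force: 0.0
```

```bash
cat >> h.py <<'E'
from scipy.spatial.transform import Rotation as Ro
def go(x,y,z,yaw):
    st=arm.read_state(); q=np.array(st['eef_rot']); R=Ro.from_quat(q[[1,2,3,0]])
    T=Ro.from_euler('z',yaw,degrees=True)*Ro.from_euler('x',180,degrees=True)
    print('t',round(float(st['clock']),2),'pos',np.round(st['tool_pos'],4),'F',np.round(st['wrist_force'],2),'w',round(float(st['width']),3),'yaw',np.round(R.as_matrix()[:,0],3))
    print('shift',np.round(R.inv().apply(np.array([x,y,z])-st['tool_pos'])/.3,4),'rot',np.round((R.inv()*T).as_rotvec()/np.radians(120),4))
E
python3 -c "
from h import *
go(.424,.092,.16,1.3)"
```

```text
t 0.8 pos [ 0.4121 -0.4146  0.2557] F [ 1.22 -1.22  0.  ] w 0.061 yaw [1.    0.019 0.   ]
shift [ 0.0722 -1.6875  0.319 ] rot [ 0.     -0.     -0.0016]
```

arm_command(
  fingers=[0.42,0.42,0.42,0.42,0.42],
  translation=[
    [0,-0.16,0],
    [0,-0.32,0],
    [0,-0.48,0],
    [0,-0.64,0.0],
    [0,-0.8,0.0],
  ],
  rot=[
    [0,0,0],
    [0,0,0],
    [0,0,0],
    [0,0,0],
    [0,0,0],
  ],
)

```text
clock: 1.3
tool_pos: [0.405, -0.1743, 0.2561]
eef_rot: [0.0, 1.0, 0.011, 0.0]
wrist_force: [1.1, 1.2, -0.1]
width: 0.0399
finger_force: 0.0
```

arm_command(
  fingers=[0.42,0.42,0.42,0.42,0.42],
  translation=[
    [0,-0.16,0],
    [0,-0.32,0],
    [0,-0.48,0],
    [0,-0.64,0.0],
    [0,-0.8,0.1],
  ],
  rot=[
    [0,0,0],
    [0,0,0],
    [0,0,0],
    [0,0,0],
    [0,0,0],
  ],
)

```text
clock: 1.8
tool_pos: [0.4007, 0.0603, 0.2313]
eef_rot: [0.0, 1.0, 0.012, 0.003]
wrist_force: [1.9, -0.1, -0.3]
width: 0.0399
finger_force: 0.0
```

arm_command(
  fingers=[0.42,0.42,0.42],
  translation=[
    [0,0,0],
    [0,0,0],
    [0,0,0],
  ],
  rot=[
    [0,0,0],
    [0,0,0],
    [0,0,0],
  ],
)

```text
clock: 2.1
tool_pos: [0.4004, 0.0575, 0.2299]
eef_rot: [0.0, 1.0, 0.011, 0.0]
wrist_force: [-0.3, 0.3, -0.3]
width: 0.04
finger_force: 0.0
```

```bash
python3 -c "
from h import *
go(.424,.092,.13,1.3)"
```

```text
t 2.1 pos [0.4004 0.0575 0.2299] F [-0.33  0.26 -0.27] w 0.04 yaw [1.    0.022 0.001]
shift [ 0.081  -0.1132  0.333 ] rot [ 0.0001 -0.0003 -0.0001]
```

arm_command(
  fingers=[0.42,0.42,0.42,0.42,0.42],
  translation=[
    [0.05,-0.07,0.1],
    [0.081,-0.113,0.22],
    [0.081,-0.113,0.33],
    [0.081,-0.113,0.33],
    [0.081,-0.113,0.33],
  ],
  rot=[
    [0,0,0],
    [0,0,0],
    [0,0,0],
    [0,0,0],
    [0,0,0],
  ],
)

```text
clock: 2.6
tool_pos: [0.4239, 0.0916, 0.1311]
eef_rot: [0.0, 1.0, 0.011, -0.0]
wrist_force: [0.3, 0.0, 0.4]
width: 0.0398
finger_force: 0.0
```

```bash
python3 - <<'E'
from h import *
go(.424,.092,.115,1.3)
s=snapshot('scene')['frame'][140:305,225:400]; cv2.imwrite('pics/s1.png',cv2.resize(s,(700,600)[:2] if 0 else (636,600),interpolation=cv2.INTER_CUBIC))
E
```

```text
t 2.6 pos [0.4239 0.0916 0.1311] F [0.27 0.02 0.44] w 0.04 yaw [ 1.     0.021 -0.001]
shift [ 0.0005 -0.0012  0.0537] rot [ 0.0001  0.0004 -0.0008]
```

View pics/s1.png

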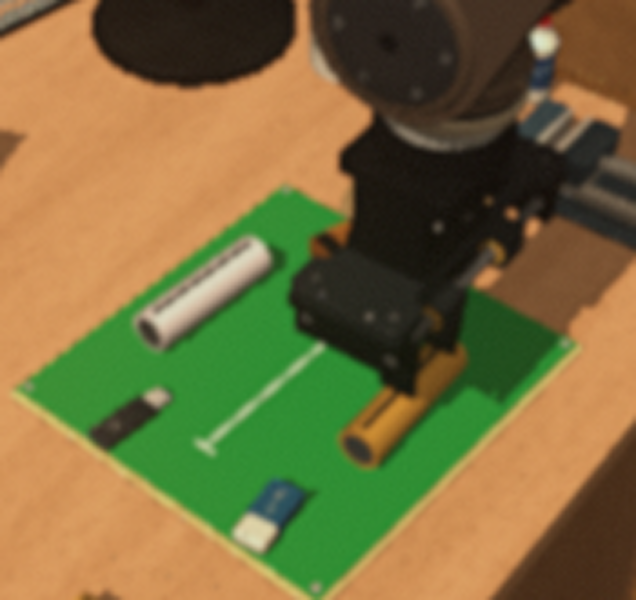

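The crop shows both fingers open, just above the brass tube near (405,385). Lowering to contact.

arm_command(
  fingers=[0.42,0.42,0.42,0.42,0.42],
  translation=[
    [0,0,0.03],
    [0,0,0.045],
    [0,0,0.05],
    [0,0,0.055],
    [0,0,0.055],
  ],
  rot=[
    [0,0,0],
    [0,0,0],
    [0,0,0],
    [0,0,0],
    [0,0,0],
  ],
)

```text
clock: 3.15
tool_pos: [0.4241, 0.0927, 0.1146]
eef_rot: [0.0, 1.0, 0.012, 0.001]
wrist_force: [-0.0, -1.8, 8.6]
width: 0.0401
finger_force: 4.3
```

arm_command(
  fingers=[0.42,0.42,0.42,0.42,0.42],
  translation=[
    [0.01,0,0],
    [0.025,0,0],
    [0.04,0,0],
    [0.055,0,0],
    [0.07,0,0],
  ],
  rot=[
    [0,0,0.001],
    [0,0,0.003],
    [0,0,0.005],
    [0,0,0.008],
    [0,0,0.011],
  ],
)

```text
clock: 3.65
tool_pos: [0.4451, 0.0931, 0.1146]
eef_rot: [0.0, 1.0, 0.0, 0.001]
wrist_force: [-0.4, -2.4, 7.5]
width: 0.0401
finger_force: 4.2
```

arm_command(
  fingers=[0.42,0.42,0.42,0.42,0.42],
  translation=[
    [0.012,0,0],
    [0.022,0,0],
    [0.03,0,0],
    [0.03,0,0],
    [0.03,0,0],
  ],
  rot=[
    [0,0,0.001],
    [0,0,0.003],
    [0,0,0.004],
    [0,0,0.004],
    [0,0,0.004],
  ],
)

```text
clock: 4.15
tool_pos: [0.4541, 0.0932, 0.1147]
eef_rot: [0.0, 1.0, -0.004, 0.001]
wrist_force: [-0.0, -1.3, 8.3]
width: 0.0399
finger_force: 4.0
```

```bash
python3 - <<'E'
from h import *
go(.424,.092,.115,1.3)
s=snapshot('scene')['frame'][140:305,225:400]; cv2.imwrite('pics/s2.png',cv2.resize(s,(636,600),interpolation=cv2.INTER_CUBIC))
E
```

```text
t 4.15 pos [0.4541 0.0932 0.1147] F [-0.04 -1.33  8.33] w 0.04 yaw [ 1.    -0.008  0.002]
shift [-0.1001  0.0047 -0.0013] rot [ 0.0001 -0.0009 -0.0146]
```

View pics/s2.png

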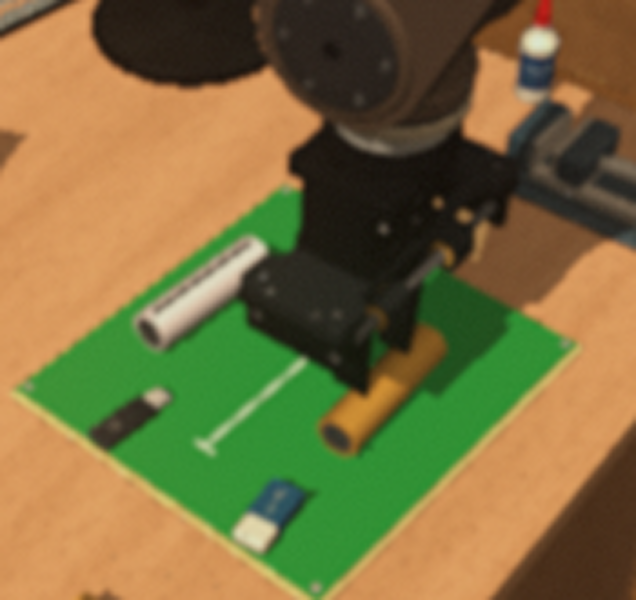

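The tube has rolled about 15 mm and the stripe has turned to the far side. Lifting, moving back and repeating.

arm_command(
  fingers=[0.42,0.42,0.42,0.42,0.42],
  translation=[
    [0,0,-0.03],
    [-0.05,0,-0.04],
    [-0.05,0,-0.03],
    [-0.05,0,-0.012],
    [-0.05,0,-0.004],
  ],
  rot=[
    [0,0,0],
    [0,0,-0.0075],
    [0,0,-0.0075],
    [0,0,-0.0075],
    [0,0,-0.0075],
  ],
)

```text
clock: 4.7
tool_pos: [0.439, 0.0933, 0.1147]
eef_rot: [0.0, 1.0, 0.004, 0.0]
wrist_force: [-1.1, 0.6, 7.0]
width: 0.0395
finger_force: 4.2
```

arm_command(
  fingers=[0.42,0.42,0.42,0.42],
  translation=[
    [0,0,0],
    [0,0,0.002],
    [0,0,0.004],
    [0,0,0.004],
  ],
  rot=[
    [0,0,0],
    [0,0,0],
    [0,0,0],
    [0,0,0],
  ],
)

```text
clock: 5.1
tool_pos: [0.4395, 0.0933, 0.1145]
eef_rot: [-0.0, 1.0, 0.004, 0.001]
wrist_force: [0.4, -1.2, 14.0]
width: 0.04
finger_force: 7.0
```

```bash
python3 - <<'E'
from h import *
go(.439,.092,.115,0.4)
E
```

```text
t 5.1 pos [0.4395 0.0933 0.1145] F [ 0.37 -1.22 14.  ] w 0.04 yaw [1.    0.007 0.002]
shift [-0.0017  0.0044 -0.0016] rot [-0.     -0.0011  0.0001]
```

Contact was good. Strokes 2 and 3.

arm_command(
  fingers=[0.42,0.42,0.42,0.42,0.42],
  translation=[
    [0.01,0,0],
    [0.025,0,0],
    [0.04,0,0],
    [0.055,0,0],
    [0.07,0,0],
  ],
  rot=[
    [0,0,0.001],
    [0,0,0.003],
    [0,0,0.005],
    [0,0,0.008],
    [0,0,0.011],
  ],
)

```text
clock: 5.6
tool_pos: [0.4605, 0.0935, 0.1145]
eef_rot: [0.0, 1.0, -0.008, 0.001]
wrist_force: [-0.6, 0.0, 14.4]
width: 0.0401
finger_force: 7.0
```

arm_command(
  fingers=[0.42,0.42,0.42,0.42,0.42],
  translation=[
    [0.012,0,0],
    [0.022,0,0],
    [0.03,0,0],
    [0.03,0,0],
    [0.03,0,0],
  ],
  rot=[
    [0,0,0.001],
    [0,0,0.003],
    [0,0,0.004],
    [0,0,0.004],
    [0,0,0.004],
  ],
)

```text
clock: 6.1
tool_pos: [0.4696, 0.0934, 0.1145]
eef_rot: [-0.0, 1.0, -0.012, 0.001]
wrist_force: [-0.5, 1.2, 13.3]
width: 0.04
finger_force: 6.5
```

arm_command(
  fingers=[0.42,0.42,0.42,0.42,0.42],
  translation=[
    [0,0,-0.03],
    [-0.05,0,-0.04],
    [-0.05,0,-0.03],
    [-0.05,0,-0.012],
    [-0.05,0,0],
  ],
  rot=[
    [0,0,0],
    [0,0,-0.0075],
    [0,0,-0.0075],
    [0,0,-0.0075],
    [0,0,-0.0075],
  ],
)

```text
clock: 6.6
tool_pos: [0.4545, 0.0937, 0.114]
eef_rot: [0.0, 1.0, -0.004, 0.001]
wrist_force: [-2.6, -1.9, 64.4]
width: 0.0396
finger_force: 32.6
```

arm_command(
  fingers=[0.42,0.42],
  translation=[
    [0,0,0],
    [0,0,0],
  ],
  rot=[
    [0,0,0],
    [0,0,0],
  ],
)

```text
clock: 6.8
tool_pos: [0.4551, 0.0937, 0.1145]
eef_rot: [-0.0, 1.0, -0.004, 0.002]
wrist_force: [0.2, -0.2, 16.2]
width: 0.0397
finger_force: 8.1
```

```bash
python3 - <<'E'
from h import *
go(.454,.092,.115,-0.4)
s=snapshot('scene')['frame'][140:305,225:400]; cv2.imwrite('pics/s3.png',cv2.resize(s,(636,600),interpolation=cv2.INTER_CUBIC))
E
```

```text
t 6.8 pos [0.4551 0.0937 0.1145] F [ 0.24 -0.19 16.22] w 0.04 yaw [ 1.    -0.009  0.003]
shift [-0.0035  0.0055 -0.0017] rot [-0.     -0.0016 -0.0009]
```

View pics/s3.png

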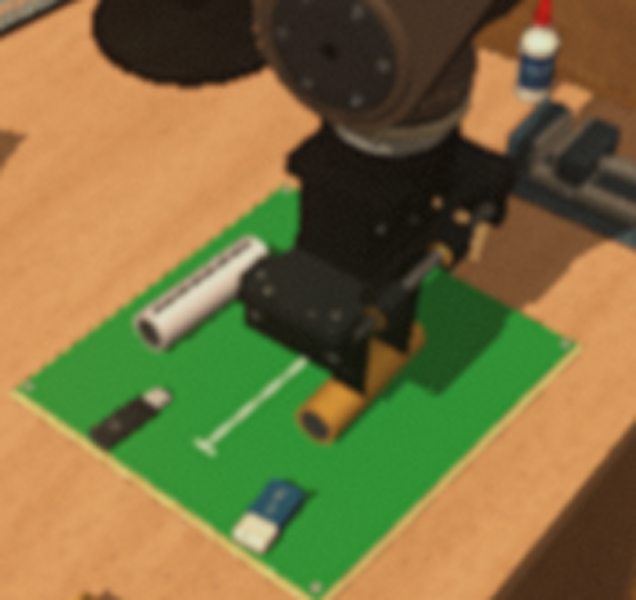

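The tube is still in step under the fingers, with its end at (320,425). The touchdown spiked to 64 N, so I'll lower more gently from here.

arm_command(
  fingers=[0.42,0.42,0.42,0.42,0.42],
  translation=[
    [0.01,0,0],
    [0.025,0,0],
    [0.04,0,0],
    [0.055,0,0],
    [0.07,0,0],
  ],
  rot=[
    [0,0,0.001],
    [0,0,0.003],
    [0,0,0.005],
    [0,0,0.008],
    [0,0,0.011],
  ],
)

```text
clock: 7.35
tool_pos: [0.4759, 0.0936, 0.1145]
eef_rot: [-0.0, 1.0, -0.016, 0.001]
wrist_force: [-0.1, 1.6, 17.0]
width: 0.04
finger_force: 8.4
```

arm_command(
  fingers=[0.42,0.42,0.42,0.42,0.42],
  translation=[
    [0.012,0,0],
    [0.022,0,0],
    [0.03,0,0],
    [0.03,0,0],
    [0.03,0,0],
  ],
  rot=[
    [0,0,0.001],
    [0,0,0.003],
    [0,0,0.004],
    [0,0,0.004],
    [0,0,0.004],
  ],
)

```text
clock: 7.85
tool_pos: [0.485, 0.0934, 0.1145]
eef_rot: [-0.0, 1.0, -0.02, 0.001]
wrist_force: [0.7, 2.4, 15.5]
width: 0.0397
finger_force: 7.8
```

arm_command(
  fingers=[0.42,0.42,0.42,0.42,0.42],
  translation=[
    [0,0,-0.03],
    [-0.05,0,-0.04],
    [-0.05,0,-0.03],
    [-0.05,0,-0.014],
    [-0.05,0,-0.007],
  ],
  rot=[
    [0,0,0],
    [0,0,-0.0075],
    [0,0,-0.0075],
    [0,0,-0.0075],
    [0,0,-0.0075],
  ],
)

```text
clock: 8.35
tool_pos: [0.469, 0.0938, 0.1153]
eef_rot: [0.0, 1.0, -0.012, -0.0]
wrist_force: [-0.2, -0.8, -0.3]
width: 0.04
finger_force: 0.0
```

arm_command(
  fingers=[0.42,0.42,0.42,0.42,0.42],
  translation=[
    [0,0,0],
    [0,0,0.002],
    [0,0,0.004],
    [0,0,0.006],
    [0,0,0.006],
  ],
  rot=[
    [0,0,0],
    [0,0,0],
    [0,0,0],
    [0,0,0],
    [0,0,0],
  ],
)

```text
clock: 8.85
tool_pos: [0.469, 0.0938, 0.1147]
eef_rot: [0.0, 1.0, -0.012, 0.001]
wrist_force: [0.6, -1.1, 4.6]
width: 0.04
finger_force: 2.4
```

arm_command(
  fingers=[0.42,0.42,0.42,0.42,0.42],
  translation=[
    [0.01,0,0],
    [0.025,0,0],
    [0.04,0,0],
    [0.055,0,0],
    [0.07,0,0],
  ],
  rot=[
    [0,0,0.001],
    [0,0,0.003],
    [0,0,0.005],
    [0,0,0.008],
    [0,0,0.011],
  ],
)

```text
clock: 9.35
tool_pos: [0.4901, 0.0934, 0.1147]
eef_rot: [-0.0, 1.0, -0.024, 0.001]
wrist_force: [0.6, 1.7, 5.6]
width: 0.0398
finger_force: 3.1
```

arm_command(
  fingers=[0.42,0.42,0.42,0.42,0.42],
  translation=[
    [0.012,0,0],
    [0.022,0,0],
    [0.03,0,0],
    [0.03,0,0],
    [0.03,0,0],
  ],
  rot=[
    [0,0,0.001],
    [0,0,0.003],
    [0,0,0.004],
    [0,0,0.004],
    [0,0,0.004],
  ],
)

```text
clock: 9.85
tool_pos: [0.4991, 0.0931, 0.1147]
eef_rot: [-0.0, 1.0, -0.028, 0.001]
wrist_force: [1.1, 3.0, 7.0]
width: 0.0398
finger_force: 3.0
```

```bash
python3 - <<'E'
from h import *
go(.469,.092,.115,-0.4)
s=snapshot('scene')['frame'][140:305,225:400]; cv2.imwrite('pics/s4.png',cv2.resize(s,(636,600),interpolation=cv2.INTER_CUBIC))
E
```

```text
t 9.85 pos [0.4991 0.0931 0.1147] F [1.06 2.99 6.99] w 0.04 yaw [ 0.998 -0.056  0.001]
shift [-0.0999  0.0092 -0.0011] rot [-0.0001 -0.0007 -0.0232]
```

View pics/s4.png

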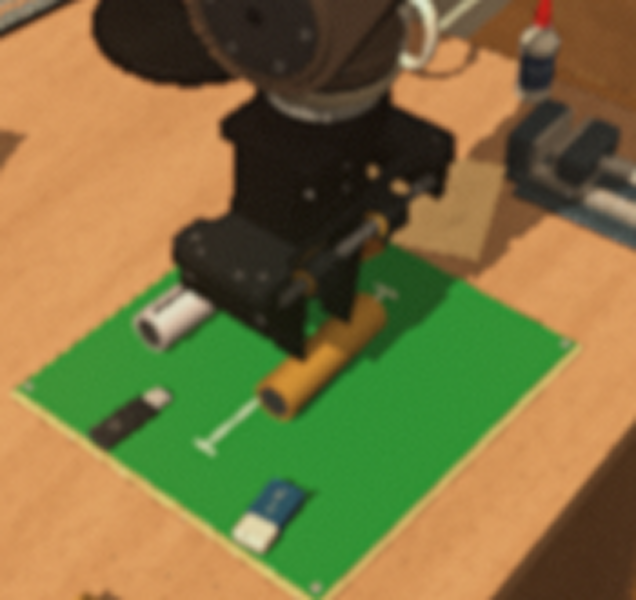

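The tube is now close to the line, with its end at (275,400). I'll lift, back off and measure.

arm_command(
  fingers=[0.42,0.42,0.42,0.42,0.42],
  translation=[
    [0,0,-0.05],
    [0,0,-0.15],
    [-0.1,0.1,-0.3],
    [-0.25,0.26,-0.4],
    [-0.25,0.4,-0.4],
  ],
  rot=[
    [0,0,0],
    [0,0,0],
    [0,0,0],
    [0,0,0],
    [0,0,0],
  ],
)

```text
clock: 10.4
tool_pos: [0.4217, -0.0058, 0.2317]
eef_rot: [0.0, 1.0, -0.026, 0.001]
wrist_force: [1.5, -0.6, -0.7]
width: 0.0401
finger_force: 0.0
```

arm_command(
  fingers=[0.42,0.42,0.42],
  translation=[
    [0,0.1,0],
    [0,0.2,0],
    [0,0.2,0],
  ],
  rot=[
    [0,0,0],
    [0,0,0],
    [0,0,0],
  ],
)

```text
clock: 10.7
tool_pos: [0.4201, -0.0684, 0.2304]
eef_rot: [0.0, 1.0, -0.029, 0.0]
wrist_force: [-0.3, 0.4, 0.5]
width: 0.0401
finger_force: 0.0
```

```bash
python3 - <<'E'
from h import *
B=((5,100,40),(28,255,255))
go(.485,.092,.125,-2.5)
t=snapshot('top'); s=snapshot('scene')
print(fit(t,[(255,226),(303,226),(303,246),(255,246)],*B,.023))
print(fit(s,[(290,250),(325,213),(340,222),(312,262)],*B,.023))
a=t['frame'][180:275,225:330]; b=s['frame'][185:305,225:390]
cv2.imwrite('pics/c2.png',np.hstack([cv2.resize(a,(400,362)),cv2.resize(b,(400,362))]))
E
```

```text
t 10.7 pos [ 0.4201 -0.0684  0.2304] F [-0.29  0.4   0.52] w 0.04 yaw [ 0.998 -0.059  0.001]
shift [ 0.1842 -0.5465  0.3512] rot [ 0.0003 -0.0005 -0.0072]
(array([0.4925015 , 0.09069154], dtype=float32), np.float32(-0.58613014), np.float32(0.101217866), array([0.49251905, 0.09240025], dtype=float32))
(array([0.48951304, 0.09053316], dtype=float32), np.float32(1.4838356), np.float32(0.11850904), array([0.48950094, 0.09099843], dtype=float32))
```

View pics/c2.png

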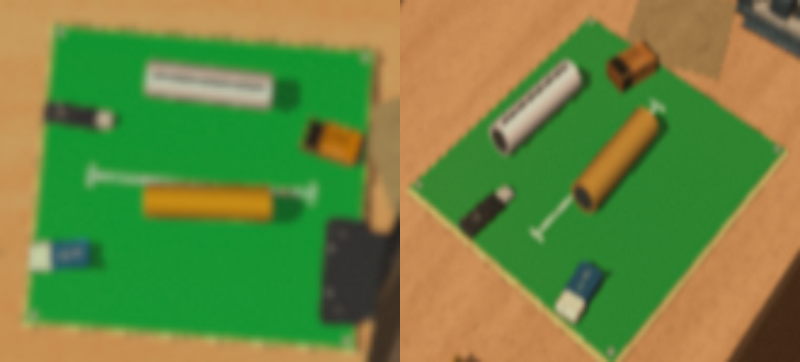

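The tube is at x≈0.4925 in the top view, about 14.7 mm short of the line and 2.4° off parallel. One more stroke of 29.4 mm at the finger, with some turn.

arm_command(
  fingers=[0.42,0.42,0.42,0.42,0.42],
  translation=[
    [0.05,-0.15,0],
    [0.1,-0.3,0],
    [0.15,-0.45,0.05],
    [0.184,-0.546,0.2],
    [0.184,-0.546,0.33],
  ],
  rot=[
    [0,0,0],
    [0,0,-0.01],
    [0,0,-0.023],
    [0,0,-0.023],
    [0,0,-0.023],
  ],
)

```text
clock: 11.3
tool_pos: [0.4852, 0.0986, 0.1303]
eef_rot: [-0.0, 1.0, -0.001, 0.002]
wrist_force: [-0.2, -0.3, -0.1]
width: 0.0401
finger_force: 0.0
```

arm_command(
  fingers=[0.42,0.42,0.42],
  translation=[
    [0,0,0.01],
    [0,0,0.02],
    [0,0,0.02],
  ],
  rot=[
    [0,0,0],
    [0,0,0],
    [0,0,0],
  ],
)

```text
clock: 11.6
tool_pos: [0.4846, 0.0945, 0.1264]
eef_rot: [0.0, 1.0, -0.004, 0.001]
wrist_force: [-0.5, -0.1, 1.5]
width: 0.0402
finger_force: 0.0
```

```bash
python3 - <<'E'
from h import *
go(.485,.092,.1145,-.6)
E
```

```text
t 11.6 pos [0.4846 0.0945 0.1264] F [-0.54 -0.15  1.48] w 0.04 yaw [ 1.    -0.008  0.001]
shift [0.0014 0.0084 0.0398] rot [ 0.     -0.0006  0.0013]
```

arm_command(
  fingers=[0.42,0.42,0.42,0.42,0.42],
  translation=[
    [0,0.008,0.02],
    [0,0.008,0.03],
    [0,0.008,0.035],
    [0,0.008,0.038],
    [0,0.008,0.038],
  ],
  rot=[
    [0,0,0],
    [0,0,0],
    [0,0,0],
    [0,0,0],
    [0,0,0],
  ],
)

```text
clock: 12.1
tool_pos: [0.4849, 0.0919, 0.1146]
eef_rot: [0.0, 1.0, -0.004, 0.001]
wrist_force: [0.4, -2.5, 8.5]
width: 0.04
finger_force: 4.4
```

arm_command(
  fingers=[0.42,0.42,0.42],
  translation=[
    [0,0,0.001],
    [0,0,0.002],
    [0,0,0.002],
  ],
  rot=[
    [0,0,0],
    [0,0,0],
    [0,0,0],
  ],
)

```text
clock: 12.4
tool_pos: [0.4852, 0.0919, 0.1145]
eef_rot: [0.0, 1.0, -0.004, 0.002]
wrist_force: [-0.3, -3.4, 15.3]
width: 0.0397
finger_force: 7.6
```

arm_command(
  fingers=[0.42,0.42,0.42,0.42,0.42],
  translation=[
    [0.01,0,0],
    [0.025,0,0],
    [0.04,0,0],
    [0.055,0,0],
    [0.07,0,0],
  ],
  rot=[
    [0,0,0.004],
    [0,0,0.01],
    [0,0,0.016],
    [0,0,0.023],
    [0,0,0.03],
  ],
)

```text
clock: 12.9
tool_pos: [0.5062, 0.0918, 0.1145]
eef_rot: [0.0, 0.999, -0.035, 0.001]
wrist_force: [-0.9, -2.8, 14.6]
width: 0.0401
finger_force: 7.6
```

arm_command(
  fingers=[0.42,0.42,0.42,0.42,0.42],
  translation=[
    [0.012,0,0],
    [0.022,0,0],
    [0.028,0,0],
    [0.028,0,0],
    [0.028,0,0],
  ],
  rot=[
    [0,0,0.005],
    [0,0,0.009],
    [0,0,0.012],
    [0,0,0.012],
    [0,0,0.012],
  ],
)

```text
clock: 13.4
tool_pos: [0.5147, 0.0912, 0.1145]
eef_rot: [0.0, 0.999, -0.047, 0.002]
wrist_force: [0.8, -2.5, 14.3]
width: 0.0402
finger_force: 7.1
```

arm_command(
  fingers=[0.42,0.42,0.42,0.42,0.42],
  translation=[
    [0,0,-0.05],
    [0,0,-0.15],
    [-0.1,0.1,-0.3],
    [-0.25,0.26,-0.4],
    [-0.3,0.4,-0.4],
  ],
  rot=[
    [0,0,0],
    [0,0,0],
    [0,0,0],
    [0,0,0],
    [0,0,0],
  ],
)

```text
clock: 13.9
tool_pos: [0.4249, 0.0001, 0.2299]
eef_rot: [0.0, 0.999, -0.047, 0.001]
wrist_force: [0.5, -1.0, -1.1]
width: 0.0397
finger_force: 0.0
```

arm_command(
  fingers=[0.42,0.42,0.42],
  translation=[
    [0,0.15,0],
    [0,0.3,0],
    [0,0.3,0],
  ],
  rot=[
    [0,0,0],
    [0,0,0],
    [0,0,0],
  ],
)

```text
clock: 14.2
tool_pos: [0.4173, -0.0935, 0.2286]
eef_rot: [0.001, 0.999, -0.05, 0.001]
wrist_force: [1.1, 0.5, 0.5]
width: 0.0398
finger_force: 0.0
```

```bash
python3 - <<'E'
from h import *
B=((5,100,40),(28,255,255))
go(.485,.092,.125,-2.5)
t=snapshot('top'); s=snapshot('scene')
print(fit(t,[(255,219),(303,219),(303,240),(255,240)],*B,.023))
print(fit(s,[(280,250),(315,213),(322,210),(332,222),(305,260)],*B,.023))
a=t['frame'][180:275,225:330]; b=s['frame'][185:305,225:390]
cv2.imwrite('pics/c3.png',np.hstack([cv2.resize(a,(400,362)),cv2.resize(b,(400,362))]))
E
```

```text
t 14.2 pos [ 0.4173 -0.0935  0.2286] F [1.12 0.51 0.51] w 0.04 yaw [ 0.995 -0.1    0.002]
shift [ 0.1621 -0.638   0.3452] rot [ 0.0005 -0.0008 -0.0271]
(array([0.50845087, 0.09103914], dtype=float32), np.float32(-4.9767046), np.float32(0.10240305), array([0.50849783, 0.09157771], dtype=float32))
(array([0.50563884, 0.0781916 ], dtype=float32), np.float32(0.57566637), np.float32(0.14520958), array([0.50554293, 0.08771459], dtype=float32))
```

View pics/c3.png

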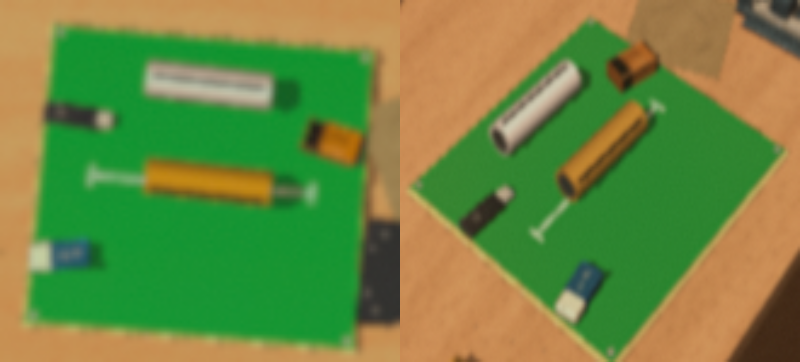

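The tube now lies on the line: about 1 mm off sideways, about 2° off parallel, and well between the ticks. The arm is clear, so I'm handing in.

```bash
python3 -c "
from rig import arm
print(arm.close_job())"
```

```text
the job is handed in; nothing more can be done
None
```

I rolled the brass tube onto the white line in five short fingertip strokes and handed the job in. It lies about 1 mm off the line sideways, about 2° off parallel and between the end ticks; the call returned no verdict.

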